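# Lock the carrier in the lever press and hold the cover down

## Task

Slide the blue carrier fully home under the lever press and lock it there by dropping the red-headed pin all the way down through the carrier's hole into the bore of the press base, head seated. Then push the press handle down until the lever is level, so that its spring foot bears on the black cover, and finish while still holding the handle there: do not let go. Leave the other pins and everything else on the bench alone.

Things in the scene. Friction and masses are not known exactly. Their poses are not given: they have to be found in the camera images.
- press: Fixed hand lever press. White base plate 20 mm thick, x -80 to +120, y -80 to +180 mm; aluminium lever on two black columns (hinge at x +95); handle on its -x side. Origin on the bench below the spring foot, z up. Rails along y (inner faces x -36, +36 mm, tops 33 mm over the bench) guide the carrier; it goes home by sliding to -y until it meets a stop block (38 mm high) at y -50 mm.
- press_bore (a point): Centre of the round bore in the press base, at the top face of the base plate (20 mm above the bench), 12 mm in diameter, 20 mm deep (through). It is at (0, +125, 20) mm in the press frame; the carrier covers it. Axes as the press.
- carrier: Loose blue plate 70 (x) by 230 (y) by 12 mm, 0.45 kg, between the rails with 1 mm play each side, 30 to 60 mm short of home (2 to 4 N slides it). Origin on its underside below the white nest with grey housing and black cover (38 mm square, top 42 mm up); plate spans y -50 to +180 mm, axes as the press. Home: -y end on the stop, origin above the press origin, hole over the bore.
- carrier_grip (a point): Middle of the top edge of the orange upright end plate at the carrier's +y end: plate 10 mm thick (along the carrier's y), 50 mm wide (along x), standing 34 mm above the carrier plate, top 66 mm above the bench. To pinch across y, or push towards -y.
- carrier_hole (a point): Centre of the carrier's pin hole, on the top face of the carrier plate (32 mm above the bench): 12 mm in diameter, through the 12 mm plate. It is 125 mm towards +y from the carrier's origin and 50 mm short of the middle of the orange end plate; along x nothing higher than the rails stands beside it.
- rack: Fixed white pin rack, 190 (x) by 56 (y) by 34 mm, with three 12 mm bores 60 mm apart along its x; three pins stand in them in any order. Origin under its centre.
- pin_red: Lock pin to use, 66 mm long, 60 g, upright in the rack. Origin: centre of its lower end; z along it to the head. Steel shank 10 mm thick, 28 mm long, last 6 mm tapered to 5 mm; steel collar 26 mm wide, 4 mm thick; red grip 20 mm thick, 34 mm long. In the rack the collar rests 34 mm above the bench. Seated, the collar rests on the carrier, lower end 16 mm below the base plate's top.
- pin_red_head (a point): Centre of the top of the red pin's grip, 66 mm above its lower end.
- pin_blue: Blue-headed pin for another fixture (8 mm shank); stays in the rack. Origin at its lower end; top of the head 66 mm above.
- pin_grey: Grey-headed pin for another fixture (short shank, 18 mm); stays in the rack. Origin at its lower end; top of the head 56 mm above.
- handle (a point): Centre of the handle: black round bar 28 mm thick, 100 mm long, orange ends, across the lever's end (along the press's y), 205 mm from the hinge. At rest its axis is 163 mm above the bench and 100 mm in front (-x) of the press origin; level: 100 mm above the bench (top of bar 114 mm) and 110 mm in front. Its z axis tilts 0.31 rad at rest, upright when level.
- lever (a joint): Lever angle about its hinge, at x +95, z +100 mm in the press frame, along y. 0 = rest, handle up; grows as the handle goes down; 0.31 rad = level; 0.40 = lower stop. Springs back if let go. Push down at the handle: about 2 N to start, 4 to 5 N when the foot meets the cover (near 0.25 rad), 8 to 10 N level, 15 N at the stop.
- foot (a joint): How far the spring foot under the lever is pushed in, m: 0 = fully out, about 0.006 when the lever is level over the cover, at most 0.016. Spring 1.5 N per mm after 3 N preload.
- foot_pad (a point): Centre of the underside of the black foot pad (28 mm in diameter).
- cover_top (a point): Centre of the top face of the black cover on the carrier, 62 mm above the bench.
- cover_a: Spare grey housing with a black cover, 46 by 46 by 16 mm, lying on the bench; leave alone.
- cover_b: Another spare grey housing, the same size; leave alone.
- screwdriver: Screwdriver, yellow handle, 190 mm, lying on the bench; leave alone.
- wrench: Steel wrench, 160 mm, lying on the bench; leave alone.
- tube_jar: Jar with a blue cap, 48 mm in diameter, 70 mm high; leave alone.
- pen_cup: Red pen box, 75 mm square, with pens, about 140 mm high; leave alone.

How it is judged:
On the way, in this order (a step that is already met when the one before it is completed fails the run):
1. the carrier is home: its hole over the bore (horizontal distance between carrier_hole and press_bore below 0.003 m), for 0.2 s.
2. the red pin is seated through carrier and base (horizontal distance between pin_red and press_bore below 0.004 m and z of pin_red in the frame of press_bore below -0.013 m and z of pin_red in the frame of carrier_hole below -0.025 m and angle between pin_red's own z axis and vertical below 0.15 rad), for 0.2 s.
At the end, for the whole second after the job is handed in: Carrier home (hole within 3 mm of the bore); red pin let go, upright, at least 13 mm into the base and 25 mm below the carrier top; the robot pushes on the press with over 3 N, lever level within 0.03 rad (joint 0.28 to 0.34), foot pushed in over 3 mm; all kept through the last second (all of step 2 and horizontal distance between carrier_hole and press_bore below 0.003 m and contact force between the fingers and pin_red below 0.2 N and value of joint lever between 0.28 and 0.34 rad and value of joint foot above 0.003 m and contact force between any of the fingers, the arm and press above 3 N); the arm keeps its last pose, push and grip.
It fails at once if another pin is taken out or disturbed by more than 20 mm (distance of any of pin_blue, pin_grey from where it was at the start of the episode above 0.02 m).
It fails at once if a thing on the bench that is none of the job's is moved by more than 30 mm (distance of any of cover_a, cover_b, screwdriver, wrench, tube_jar, pen_cup from where it was at the start of the episode above 0.03 m).
It also fails if it takes over 72 s, if anything falls off the work surface, if the arm or the gripper's body presses on something with over 40 N, if the wrist force passes 120 N, or if a joint passes its speed limit or range.

## Robot

A 7-joint arm with a two-finger parallel gripper is mounted at the origin on the work surface. World frame = base frame: x ahead of the robot, y to its left, z up, the work surface at z = 0. Lengths are in m, angles in rad, forces in N, time in s.
With the tool pointing down it reaches from about 0.35 to 0.9 m from the base axis. Payload 8.1 kg.
Tool frame: the origin (TCP) lies at the centre of the arm's flange, where the gripper is bolted on; the fingertips stand 178 mm ahead of it and the grasp point (between the pads) lies 159 mm ahead of it; x points along the fingers, z is the direction in which the jaws open and shut, and the axes are right-handed (so a half turn about x gives the same grasp; the last joint's range is limited). The gripper opens to 92 mm and grips with 3 to 60 N. Pads are 19 mm wide; open, the fingers measure 130 mm over their backs; the gripper's body (75 mm by 190 mm) begins 47 mm behind the grasp point.
Start: joints at [-1.331, 0.434, 0.025, 1.573, -0.012, 1.134, -0.075], TCP at [0.21, 0.589, 0.405] pointing down, gripper open.
Joint ranges: [-2.62, 2.62], [-0.44, 2.09], [-1.27, 1.32], [0.08, 2.57], [-1.32, 4.46], [0.12, 2], [-2.74, 2.74]. Speed limits (rad/s): [2.22, 2.22, 3.01, 3.01, 3.14, 3.14, 3.14].

## Interface

Orientations are given as a rotation vector (axis times angle).
In Python, from cell import arm, get_image, search_frame, pinpoint gives the robot as it stands.
- The arm moves only by the tool arm_command, never from a script. Its argument "motion" is a list of rows, each a list of 7 numbers: the finger opening in mm, from 0 to 91.8, then the shift along the tool's x, y, z in mm, then the turn, a rotation vector about the tool's x, y, z in degrees. In form: [[fingers, x, y, z, ax, ay, az], ...]. A call has 1 to 5 rows; each row shifts and turns the commanded pose from where the row before left it, along the tool's axes as they then stand; what a row does not reach is not made up. A row lasts 1/8 s, in which the tool goes at most 62.5 mm and 10.7 degrees, less where a joint would pass 70% of its speed; a pose out of reach is approached as far as the arm can. A call with a gripper value outside its range is refused whole. The fingers move at their own pace and stop on an object; "newtons" is the grip in N (left out, the last holds). Time passes only in rows, so rows that do not move let the fingers close. It gives the time, the measured TCP pose, the force and the opening at its end, in the units of the state.
- arm.observe(): the state, without advancing time (a new reading comes with each control period).
- get_image(name): name is "side" or "top" or "wrist"; returns a dict with "frame" (420x560x3 uint8, red, green, blue), "range_z" (420x560 float32, m along the optical axis (not along the pixel's ray), 0 where there is no reading), "K" (3x3 intrinsics, pixels), "distortion" ([k1, k2, p1, p2, k3] as OpenCV has them; the pictures are not rectified), "origin" and "rotation" of the camera in the world; the wrist camera has in their place "tool_from_camera" (4x4, takes a point from camera to tool coordinates, whose origin is the TCP and whose axes are the tool frame's). Camera axes: x right, y down, z forward; pixel columns grow to the right and rows downward; lengths in m; the calibration is good to about 2 mm. A picture is of the moment at which its call begins: read the wrist's pose just before it.
- arm.sign_off(): hands the job in, once; it reports no verdict.
Trained networks look in the newest picture that a camera, given by its name, has taken for a name from the list of things; names that differ only in an ending like _2 or _b are one class to them, and where a whole thing is asked for, a point or a joint stands for the part that bears it (a point fixed in the world has none). Each returns a list of dicts, best first, with "p" (0 to 1); they miss things now and then, are a little off and sometimes report something else, mostly with a low value. They report only what shows in the picture. A call takes as long as a camera call.
- search_frame(camera, target): "point" ([x, y, z] in m, in world coordinates, good to about 4 mm: the middle of the surface that is visible of it).
- pinpoint(camera, target): "point" ([x, y, z] in m, in world coordinates, good to about 4 mm: a listed point, or the origin of a listed thing).
The state is a dict: "clock": time; "joints": joint angles; "dq": joint speeds; "joint_efforts": joint torques, N m; "position": TCP position; "ee_rot": TCP orientation; "force": force on the tool from outside, world axes, zero at the start; "ft_torque": the same for the moment, N m; "width": opening from 0.0 (shut) to 1.0 (fully open).
Only numpy, scipy, OpenCV 4.12 (cv2) and the standard library are available. Lean on these libraries where they do the work, as an engineer would, in place of code of your own. Each camera call takes 0.05 s, during which the arm holds its last target. There are 200 camera calls.

## Working session

There is one attempt and no reset: what is moved stays moved. The work goes in short steps, Python scripts to look and compute and a tool call to move; the robot and the scene stay as the last step left them, time stands still between calls to the robot, and variables do not carry over. Pictures are saved under pics/ and viewed, about 8 in all and at most 12, crops included, and the job is handed in when it is done.

Besides the shell and the picture viewer there is one more tool, called after ">>>" in YAML: its name, and indented under it one key for each argument. arm_command: Moves the arm, as the interface text tells. Its arguments: {"type":"object","properties":{"motion":{"type":"array"},"newtons":{"type":"number"}},"required":["motion"]}

```bash
ls; mkdir -p pics; cat > h.py <<'E'
import numpy as np, cv2
from scipy.spatial.transform import Rotation as R
from cell import arm, get_image, search_frame, pinpoint
np.set_printoptions(precision=4, suppress=True)
def save(name, fn):
    im=get_image(name); cv2.imwrite('pics/'+fn, im['frame'][:,:,::-1]); return im
def pp(cam, t, f=pinpoint, n=2):
    for r in f(cam,t)[:n]: print(cam,t,f.__name__,round(r['p'],2),np.array(r['point']))
def st():
    s=arm.observe(); T=R.from_rotvec(s['ee_rot']).as_matrix()
    print('t',round(s['clock'],2),'pos',np.array(s['position']),'F',np.array(s['force']),'w',round(s['width']*91.8,1)); print(T)
    return s,T
E
python3 - <<'E'
from h import *
s,T=st()
a=save('top','t1.png'); b=save('side','s1.png')
cv2.imwrite('pics/ts.png', np.vstack([a['frame'],b['frame']])[:,:,::-1])
for c in ['top','side']:
    for t in ['press','carrier','carrier_grip','carrier_hole','rack','pin_red','pin_red_head','pin_blue','pin_grey','handle','cover_top']: pp(c,t,n=1)
E
```

```text
pics
t 0.0 pos [0.21   0.5884 0.404 ] F [-0.2409  0.2793  0.7282] w 91.6
[[-0.0004 -0.9418  0.3362]
 [-0.0015  0.3362  0.9418]
 [-1.     -0.0001 -0.0015]]
top press call 0.74 [ 0.6219 -0.1615 -0.0018]
top carrier call 0.59 [ 0.623  -0.1246  0.0169]
top carrier_grip call 0.91 [0.6208 0.0515 0.065 ]
top carrier_hole call 0.97 [0.6219 0.001  0.0299]
top rack call 0.74 [0.4914 0.338  0.0004]
top pin_red call 0.64 [0.4898 0.3399 0.0081]
top pin_red_head call 0.43 [0.4911 0.342  0.0696]
top pin_blue call 0.63 [0.4332 0.3372 0.0064]
top pin_grey call 0.5 [0.5547 0.3419 0.0189]
top handle call 0.58 [ 0.524  -0.164   0.1599]
top cover_top call 0.81 [ 0.6245 -0.1286  0.0666]
side press call 0.76 [ 0.6217 -0.1652  0.0001]
side carrier call 0.83 [ 0.6245 -0.127   0.0215]
side carrier_grip call 0.64 [0.4947 0.3365 0.0076]
side carrier_hole call 0.65 [0.4936 0.3361 0.0027]
side rack call 0.66 [0.4928 0.335  0.0025]
side pin_red call 0.65 [ 0.407  -0.4414 -0.0012]
side pin_red_head call 0.48 [0.4897 0.3355 0.0721]
side pin_blue call 0.4 [ 0.6277 -0.1308  0.0638]
side pin_grey call 0.4 [0.5528 0.3372 0.0206]
side handle call 0.55 [ 0.5191 -0.1661  0.165 ]
side cover_top call 0.65 [ 0.6261 -0.127   0.0666]
```

View images.

View pics/t1.png

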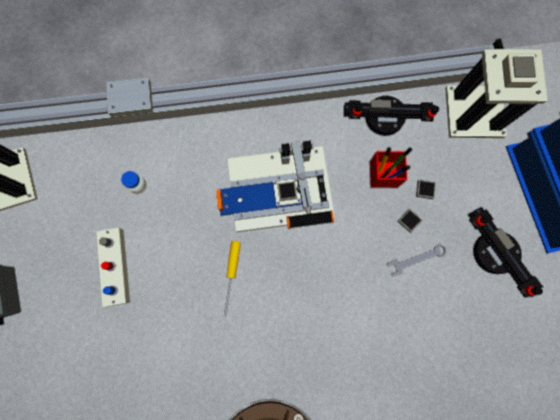

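View pics/s1.png

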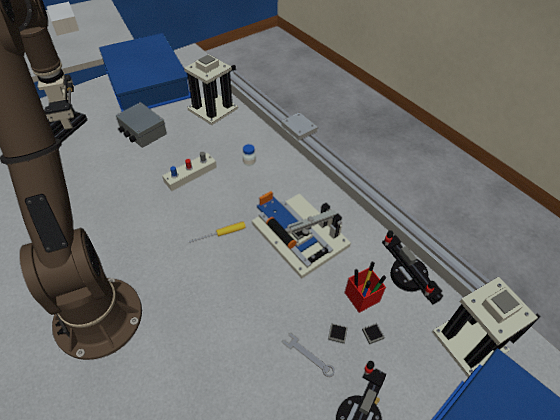

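```bash
cat >> h.py <<'E'
def plan(target, yaw_deg, n, w):
    """rows for straight move to tool-down pose, jaw (tool z) at yaw_deg in world xy"""
    s,T=st(); z=np.array([np.cos(np.radians(yaw_deg)),np.sin(np.radians(yaw_deg)),0]); x=np.array([0,0,-1.]); G=np.c_[x,np.cross(z,x),z]
    rv=R.from_matrix(T.T@G).as_rotvec(); d=(np.array(target)-s['position'])/n
    for i in range(n):
        Ti=T@R.from_rotvec(rv*i/n).as_matrix()
        print([w]+[round(float(v),1) for v in np.r_[Ti.T@d*1000, np.degrees(rv/n)]],',')
E
python3 - <<'E'
from h import *
print(get_image('wrist')['tool_from_camera'])
plan([0.62,0.06,0.36],1.5,12,10)
E
```

```text
[[-0.0005 -0.2763  0.9611  0.0198]
 [-0.0016 -0.9611 -0.2763  0.0745]
 [ 1.     -0.0017  0.0001 -0.    ]
 [ 0.      0.      0.      1.    ]]
t 1.25 pos [0.2101 0.5886 0.4048] F [-0.7188  0.3697 -0.191 ] w 91.9
[[ 0.     -0.9418  0.3362]
 [ 0.      0.3362  0.9418]
 [-1.     -0.      0.    ]]
[10, 3.7, -47.0, -30.0, 5.7, 0.0, 0.0] ,
[10, 3.7, -49.7, -25.2, 5.7, 0.0, 0.0] ,
[10, 3.7, -52.0, -20.1, 5.7, 0.0, 0.0] ,
[10, 3.7, -53.8, -14.8, 5.7, 0.0, 0.0] ,
[10, 3.7, -55.0, -9.3, 5.7, 0.0, 0.0] ,
[10, 3.7, -55.6, -3.8, 5.7, 0.0, 0.0] ,
[10, 3.7, -55.7, 1.8, 5.7, 0.0, 0.0] ,
[10, 3.7, -55.3, 7.4, 5.7, 0.0, 0.0] ,
[10, 3.7, -54.2, 12.9, 5.7, 0.0, 0.0] ,
[10, 3.7, -52.7, 18.2, 5.7, 0.0, 0.0] ,
[10, 3.7, -50.6, 23.4, 5.7, 0.0, 0.0] ,
[10, 3.7, -48.0, 28.3, 5.7, 0.0, 0.0] ,
```

>>> arm_command:
  motion:
    - [10,3.7,-47,-30,5.7,0,0]
    - [10,3.7,-49.7,-25.2,5.7,0,0]
    - [10,3.7,-52,-20,5.7,0,0]
    - [10,3.7,-53.8,-14.8,5.7,0,0]
    - [10,3.7,-55,-9.3,5.7,0,0]

```text
clock: 1.88
position: [0.3822, 0.367, 0.3864]
ee_rot: [-0.568, 1.494, 0.569]
force: [0.8, -0.0, 1.3]
width: 0.506
```

>>> arm_command:
  motion:
    - [10,3.7,-55.6,-3.8,5.7,0,0]
    - [10,3.7,-55.7,1.8,5.7,0,0]
    - [10,3.7,-55.3,7.4,5.7,0,0]
    - [10,3.7,-54.2,12.9,5.7,0,0]
    - [10,3.7,-52.7,18.2,5.7,0,0]

```text
clock: 2.5
position: [0.554, 0.1477, 0.3679]
ee_rot: [-0.18, 1.563, 0.181]
force: [1.3, 0.7, -0.5]
width: 0.11
```

>>> arm_command:
  motion:
    - [0,3.7,-50.6,23.4,5.7,0,0]
    - [0,3.7,-48,28.3,5.7,0,0]
    - [0,0,0,0,0,0,0]

```text
clock: 2.88
position: [0.6236, 0.0563, 0.3601]
ee_rot: [-0.023, 1.57, 0.018]
force: [0.3, 0.2, -0.1]
width: 0.007
```

```bash
python3 - <<'E'
from h import *
st(); save('wrist','w1.png')
for t in ['carrier_grip','carrier_hole','cover_top','press','press_bore','handle','carrier']: pp('wrist',t,n=1)
E
```

```text
t 2.88 pos [0.6236 0.0563 0.3601] F [ 0.3027  0.2462 -0.0768] w 0.7
[[ 0.0012 -0.0258  0.9997]
 [-0.0032  0.9997  0.0258]
 [-1.     -0.0032  0.0011]]
wrist carrier_grip call 0.9 [0.6208 0.0445 0.0625]
wrist carrier_hole call 0.92 [ 0.624  -0.0032  0.0321]
wrist carrier call 0.92 [ 0.6206 -0.1257  0.0203]
```

View pics/w1.png

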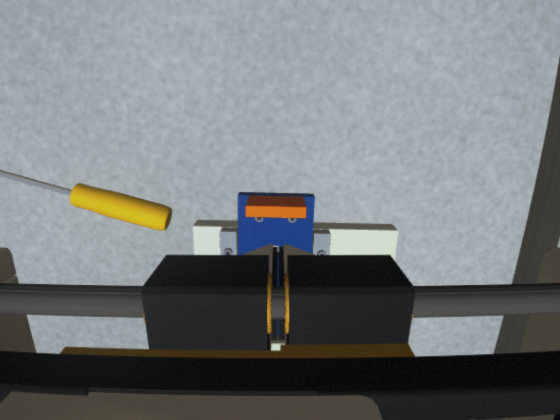

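```bash
cat >> h.py <<'E'
def cloud(cam):
    s=arm.observe(); im=get_image(cam); h,w=im['range_z'].shape
    uv=np.stack(np.meshgrid(np.arange(w),np.arange(h)),-1).reshape(-1,1,2).astype(float)
    n=cv2.undistortPoints(uv,im['K'],np.array(im['distortion'])).reshape(h,w,2); d=im['range_z']
    P=np.dstack([n[...,0]*d,n[...,1]*d,d])
    if cam=='wrist':
        C=np.array(im['tool_from_camera']); P=P@C[:3,:3].T+C[:3,3]
        P=P@R.from_rotvec(s['ee_rot']).as_matrix().T+np.array(s['position'])
    else: P=P@np.array(im['rotation']).T+np.array(im['origin'])
    P[d==0]=np.nan
    return im['frame'].astype(int),P
def line(Q):
    c=np.median(Q,0); v=np.linalg.svd((Q-c)[:,:2],full_matrices=False)[2][0]; return c,np.degrees(np.arctan2(v[1],v[0]))
E
python3 - <<'E'
from h import *
f,P=cloud('wrist')
m=(f[...,0]>170)&(f[...,2]<70)&(f[...,1]>40)&(f[...,1]<140)&(abs(P[...,2]-.066)<.006); Q=P[m]
Q=Q[abs(Q[:,0]-.62)<.05]; print('orange',len(Q),line(Q),np.percentile(Q,[2,98],0))
# blue rear edge & base plate rear edge
for nm,m in [('blue',(f[...,2]>f[...,0]+50)&(abs(P[...,2]-.032)<.006)),('white',(f.min(2)>190)&(abs(P[...,2]-.02)<.006))]:
    E=[]
    for u in range(200,396,3):
        r=np.where(m[:250,u])[0]
        if len(r): E.append(P[r[0],u])
    E=np.array(E)
    if len(E): 
        k=np.polyfit(E[:,0],E[:,1],1); print(nm,len(E),E.min(0),E.max(0),'slope deg',np.degrees(np.arctan(k[0])),'y at .622',np.polyval(k,.622))
E
```

```text
orange 636 (array([0.6223, 0.0477, 0.0662]), np.float64(-0.36453930816540786)) [[0.5985 0.0432 0.0647]
 [0.6455 0.0522 0.0675]]
blue 25 [0.5894 0.0273 0.0309] [0.6551 0.0523 0.0378] slope deg -0.11465850086781575 y at .622 0.03516659034429304
white 30 [0.5473 0.0155 0.0181] [0.7388 0.0175 0.0221] slope deg 0.024984273206626828 y at .622 0.016440442340706088
```

>>> arm_command:
  motion:
    - [0,0,22,0,0,0,0]
    - [0,55,0,0,0,0,0]
    - [0,55,0,0,0,0,0]
    - [0,28,0,0,0,0,0]
    - [0,0,0,0,0,0,0]

```text
clock: 3.95
position: [0.6201, 0.0853, 0.2202]
ee_rot: [-0.028, 1.575, 0.028]
force: [0.9, 1.0, 0.4]
width: 0.006
```

>>> arm_command:
  motion:
    - [0,0,-10,0,0,0,0]
    - [0,0,-8,0,0,0,0]
    - [0,0,-8,0,0,0,0]
    - [0,0,-8,0,0,0,0]
    - [0,0,0,0,0,0,0]

```text
clock: 4.58
position: [0.6228, 0.049, 0.2235]
ee_rot: [-0.026, 1.569, 0.027]
force: [0.8, 1.6, 0.6]
width: 0.006
```

>>> arm_command:
  motion:
    - [0,0,-5,0,0,0,0]
    - [0,0,-4,0,0,0,0]
    - [0,0,-2,0,0,0,0]
    - [0,0,0,0,0,0,0]

```text
clock: 5.08
position: [0.6229, 0.0392, 0.2229]
ee_rot: [-0.026, 1.57, 0.028]
force: [-0.4, 5.5, 3.3]
width: 0.007
```

>>> arm_command:
  motion:
    - [0,0,-4,0,0,0,0]
    - [0,0,-4,0,0,0,0]
    - [0,0,0,0,0,0,0]

```text
clock: 5.45
position: [0.6231, 0.0307, 0.2227]
ee_rot: [-0.026, 1.57, 0.028]
force: [0.2, 5.1, 3.5]
width: 0.008
```

>>> arm_command:
  motion:
    - [0,0,-3,0,0,0,0]
    - [0,0,-2,0,0,0,0]
    - [0,0,0,0,0,0,0]

```text
clock: 5.82
position: [0.6233, 0.0281, 0.2227]
ee_rot: [-0.026, 1.57, 0.031]
force: [-0.4, 11.6, 6.2]
width: 0.004
```

>>> arm_command:
  motion:
    - [0,0,-2,0,0,0,0]
    - [0,0,0,0,0,0,0]

```text
clock: 6.08
position: [0.6233, 0.0277, 0.2227]
ee_rot: [-0.025, 1.571, 0.034]
force: [-0.9, 15.9, 7.0]
width: 0.004
```

>>> arm_command:
  motion:
    - [0,0,8,0,0,0,0]
    - [0,-50,0,0,0,0,0]
    - [0,-50,-30,0,0,0,0]
    - [0,-30,-55,0,0,0,0]
    - [0,0,-40,0,0,0,0]

```text
clock: 6.7
position: [0.6273, -0.0972, 0.3552]
ee_rot: [-0.027, 1.566, 0.023]
force: [0.4, -1.2, -0.4]
width: 0.008
```

>>> arm_command:
  motion:
    - [0,0,0,0,0,0,0]
    - [0,0,0,0,0,0,0]

```text
clock: 6.95
position: [0.6269, -0.0934, 0.3516]
ee_rot: [-0.026, 1.572, 0.026]
force: [0.1, 0.1, -1.2]
width: 0.005
```

```bash
python3 - <<'E'
from h import *
st(); im=save('wrist','w2.png')
for t in ['carrier_grip','carrier_hole','cover_top','handle','carrier']: pp('wrist',t,n=1)
f,P=cloud('wrist')
m=(f[...,0]>170)&(f[...,2]<70)&(f[...,1]>40)&(f[...,1]<140)&(abs(P[...,2]-.066)<.006); Q=P[m]
Q=Q[abs(Q[:,0]-.62)<.05]; print('orange',len(Q),line(Q),np.percentile(Q,[2,98],0))
b=(f[...,2]>f[...,0]+50)&(abs(P[...,2]-.032)<.006)
Q=P[b]; print('blue',np.percentile(Q,[1,99],0))
hole=cv2.morphologyEx(b.astype(np.uint8),cv2.MORPH_CLOSE,np.ones((25,25)))-b
n,l,s,c=cv2.connectedComponentsWithStats(hole.astype(np.uint8))
for i in range(1,n):
    if s[i,4]>30: print(s[i],c[i],np.nanmean(P[l==i],0))
for t in ['carrier_hole','carrier_grip']: pp('top',t,n=1)
E
```

```text
t 6.95 pos [ 0.6269 -0.0934  0.3516] F [ 0.1363  0.1282 -1.1761] w 0.4
[[-0.0012 -0.0334  0.9994]
 [-0.0001  0.9994  0.0334]
 [-1.     -0.0001 -0.0012]]
wrist carrier_grip call 0.7 [0.6248 0.0131 0.064 ]
wrist carrier_hole call 0.8 [ 0.623  -0.0386  0.0328]
wrist handle call 0.81 [ 0.5247 -0.1645  0.1654]
orange 937 (array([0.6231, 0.0125, 0.0662]), np.float64(0.09687315874266815)) [[0.5995 0.0082 0.0647]
 [0.6467 0.017  0.0677]]
blue [[ 0.5887 -0.13    0.0306]
 [ 0.6577  0.0112  0.0339]]
[253  82  10  11  78] [257.8846  86.8846] [ 0.6083 -0.0025  0.0373]
[291  84   9  10  72] [294.9028  88.1667] [ 0.6379 -0.0025  0.0374]
[269 124  14  14 160] [275.2437 130.5938] [ 0.6231 -0.0387  0.0043]
top carrier_hole call 0.97 [0.6219 0.001  0.0299]
top carrier_grip call 0.91 [0.6208 0.0515 0.065 ]
```

View pics/w2.png

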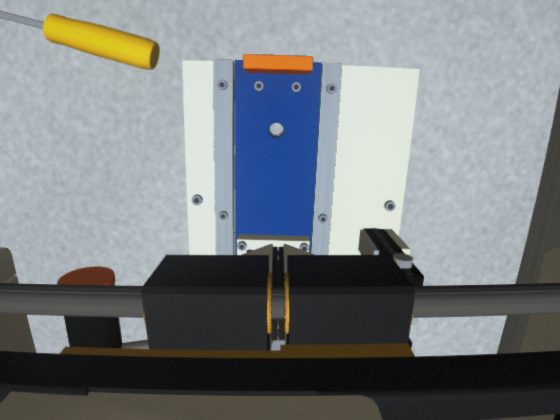

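```bash
python3 - <<'E'
from h import *
plan([0.491,0.295,0.35],1.5,8,34)
E
```

```text
t 7.4 pos [ 0.6273 -0.0929  0.3522] F [ 0.3909 -0.8202 -0.5561] w 0.7
[[-0.0001 -0.0347  0.9994]
 [ 0.      0.9994  0.0347]
 [-1.      0.     -0.0001]]
[34, 0.3, 49.1, -15.3, 0.1, -0.0, -0.0] ,
[34, 0.3, 49.0, -15.4, 0.1, -0.0, -0.0] ,
[34, 0.3, 49.0, -15.4, 0.1, -0.0, -0.0] ,
[34, 0.3, 49.0, -15.5, 0.1, -0.0, -0.0] ,
[34, 0.3, 49.0, -15.5, 0.1, -0.0, -0.0] ,
[34, 0.3, 49.0, -15.6, 0.1, -0.0, -0.0] ,
[34, 0.3, 49.0, -15.7, 0.1, -0.0, -0.0] ,
[34, 0.3, 48.9, -15.7, 0.1, -0.0, -0.0] ,
```

>>> arm_command:
  motion:
    - [34,0,49,-15.5,0,0,0]
    - [34,0,49,-15.5,0,0,0]
    - [34,0,49,-15.5,0,0,0]
    - [34,0,49,-15.5,0,0,0]
    - [34,0,49,-15.5,0,0,0]

```text
clock: 8.02
position: [0.5407, 0.1504, 0.3525]
ee_rot: [-0.027, 1.57, 0.027]
force: [0.6, -0.2, 0.2]
width: 0.367
```

>>> arm_command:
  motion:
    - [34,0,49,-15.5,0,0,0]
    - [34,0,49,-15.5,0,0,0]
    - [34,0,49,-15.5,0,0,0]
    - [34,0,0,0,0,0,0]
    - [34,0,0,0,0,0,0]

```text
clock: 8.65
position: [0.49, 0.2938, 0.3523]
ee_rot: [-0.027, 1.57, 0.027]
force: [0.6, -0.6, 0.1]
width: 0.367
```

```bash
python3 - <<'E'
from h import *
st(); im=save('wrist','w3.png')
for t in ['pin_red_head','pin_red','pin_blue','pin_grey','rack']: pp('wrist',t,n=1)
f,P=cloud('wrist')
r,g,b=f[...,0],f[...,1],f[...,2]
for nm,m in [('red',(r>130)&(g<70)&(b<70)&(P[...,2]>.066)),('blue',(b>r+60)&(P[...,2]>.066)),('grey',(abs(r-b)<25)&(P[...,2]>.056)&(P[...,2]<.1))]:
    Q=P[m]; Q=Q[(abs(Q[:,1]-.338)<.05)&(Q[:,2]<.1)]
    if len(Q): print(nm,len(Q),np.median(Q,0),np.percentile(Q,[2,98],0))
E
```

```text
t 8.65 pos [0.49   0.2938 0.3523] F [ 0.5962 -0.6131  0.0505] w 33.7
[[ 0.0003 -0.0343  0.9994]
 [-0.0005  0.9994  0.0343]
 [-1.     -0.0006  0.0003]]
wrist pin_red_head call 0.7 [0.495  0.3309 0.0718]
wrist pin_red call 0.78 [0.4953 0.337  0.0063]
wrist pin_blue call 0.56 [0.4345 0.3341 0.0041]
wrist pin_grey call 0.82 [0.5556 0.338  0.0172]
wrist rack call 0.91 [ 0.4909  0.3326 -0.0036]
red 488 [0.4931 0.3372 0.0722] [[0.4849 0.329  0.0708]
 [0.5013 0.3453 0.0736]]
blue 510 [0.4338 0.3349 0.0721] [[0.4255 0.3264 0.0702]
 [0.4419 0.3435 0.0736]]
grey 740 [0.5502 0.3402 0.0716] [[0.4408 0.3307 0.0565]
 [0.5611 0.3487 0.0733]]
```

View pics/w3.png

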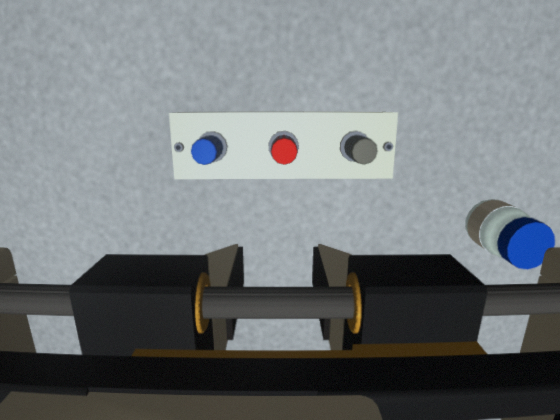

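>>> arm_command:
  motion:
    - [34,0,43,4.6,0,0,0]
    - [34,40,0,0,0,0,0]
    - [34,40,0,0,0,0,0]
    - [34,0,0,0,0,0,0]

```text
clock: 9.5
position: [0.4921, 0.3365, 0.2698]
ee_rot: [-0.029, 1.575, 0.024]
force: [0.1, 0.1, 0.5]
width: 0.367
```

```bash
python3 - <<'E'
from h import *
plan([0.4931,0.3371,0.221],2,2,34); save('wrist','w4.png')
pp('wrist','pin_red_head')
E
```

```text
t 9.5 pos [0.4921 0.3365 0.2698] F [0.0725 0.0991 0.4879] w 33.7
[[-0.0043 -0.0337  0.9994]
 [-0.0037  0.9994  0.0336]
 [-1.     -0.0035 -0.0044]]
[34, 24.4, 0.4, 0.6, -0.0, -0.1, 0.1] ,
[34, 24.4, 0.3, 0.6, -0.0, -0.1, 0.1] ,
wrist pin_red_head call 0.56 [0.4939 0.3359 0.0706]
```

View pics/w4.png

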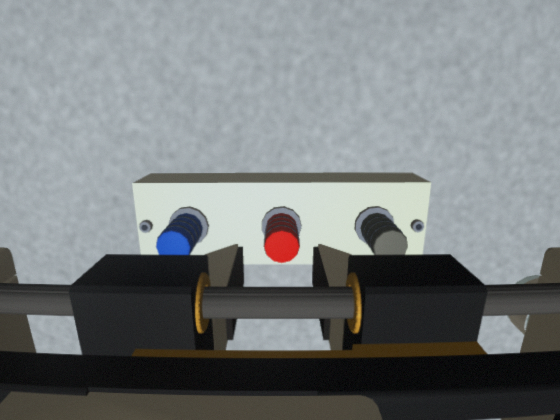

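>>> arm_command:
  motion:
    - [34,24,0.4,0.6,0,0,0]
    - [34,24,0.3,0.6,0,0,0]
    - [34,0,0,0,0,0,0]

```text
clock: 9.98
position: [0.4944, 0.338, 0.2248]
ee_rot: [-0.027, 1.571, 0.027]
force: [-0.2, 0.2, 0.5]
width: 0.369
```

>>> arm_command:
  motion:
    - [5,0,0,0,0,0,0]
    - [5,0,0,0,0,0,0]
    - [5,0,0,0,0,0,0]
    - [5,0,0,0,0,0,0]
  newtons: 20

```text
clock: 10.48
position: [0.4944, 0.3384, 0.2259]
ee_rot: [-0.026, 1.57, 0.028]
force: [-2.2, -0.6, 8.2]
width: 0.215
```

>>> arm_command:
  motion:
    - [5,-10,0,0,0,0,0]
    - [5,-30,0,0,0,0,0]
    - [5,-40,0,0,0,0,0]
    - [5,-30,0,0,0,0,0]
    - [5,0,0,0,0,0,0]

```text
clock: 11.1
position: [0.4951, 0.3383, 0.3377]
ee_rot: [-0.024, 1.566, 0.03]
force: [-0.5, 0.6, -0.1]
width: 0.21
```

```bash
python3 - <<'E'
from h import *
plan([0.623,-0.038,0.325],1,8,5)
for c in ['side','wrist']: pp(c,'pin_red'); pp(c,'pin_red_head')
save('wrist','w5.png')
E
```

```text
t 11.1 pos [0.4951 0.3383 0.3377] F [-0.5239  0.5933 -0.0747] w 19.3
[[ 0.0044 -0.034   0.9994]
 [ 0.0037  0.9994  0.0339]
 [-1.      0.0036  0.0045]]
[5, 1.5, -47.6, 14.4, 0.1, 0.0, -0.0] ,
[5, 1.5, -47.5, 14.5, 0.1, 0.0, -0.0] ,
[5, 1.5, -47.5, 14.6, 0.1, 0.0, -0.0] ,
[5, 1.5, -47.5, 14.7, 0.1, 0.0, -0.0] ,
[5, 1.5, -47.4, 14.8, 0.1, 0.0, -0.0] ,
[5, 1.5, -47.4, 14.9, 0.1, 0.0, -0.0] ,
[5, 1.6, -47.4, 15.0, 0.1, 0.0, -0.0] ,
[5, 1.6, -47.3, 15.1, 0.1, 0.0, -0.0] ,
side pin_red call 0.65 [ 0.407  -0.4414 -0.0012]
side pin_red call 0.65 [0.7041 0.2687 0.0006]
side pin_red_head call 0.48 [0.4897 0.3355 0.0721]
wrist pin_red call 0.8 [0.4959 0.3373 0.006 ]
wrist pin_red_head call 0.56 [0.4939 0.3359 0.0706]
```

View pics/w5.png

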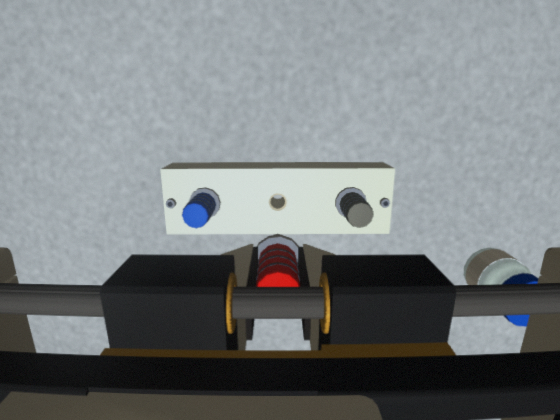

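>>> arm_command:
  motion:
    - [5,1.5,-47.5,14.6,0,0,0]
    - [5,1.5,-47.5,14.6,0,0,0]
    - [5,1.5,-47.5,14.6,0,0,0]
    - [5,1.5,-47.5,14.6,0,0,0]
    - [5,1.5,-47.5,14.6,0,0,0]

```text
clock: 11.98
position: [0.5754, 0.1017, 0.3259]
ee_rot: [-0.027, 1.572, 0.027]
force: [0.2, 0.6, -0.9]
width: 0.212
```

>>> arm_command:
  motion:
    - [5,1.5,-47.5,14.6,0,0,0]
    - [5,1.5,-47.5,14.6,0,0,0]
    - [5,1.5,-47.5,14.6,0,0,0]
    - [5,20,0,0,0,0,0]
    - [5,20,0,0,0,0,0]

```text
clock: 12.6
position: [0.6237, -0.0388, 0.2808]
ee_rot: [-0.026, 1.572, 0.025]
force: [-0.2, 0.4, -0.6]
width: 0.212
```

>>> arm_command:
  motion:
    - [5,0,0,0,0,0,0]
    - [5,0,0,0,0,0,0]

```text
clock: 12.85
position: [0.624, -0.0376, 0.2824]
ee_rot: [-0.027, 1.571, 0.027]
force: [-0.7, -0.9, -0.9]
width: 0.213
```

```bash
python3 - <<'E'
from h import *
save('wrist','w6.png'); save('side','s6.png')
plan([0.624,-0.037,0.262],2,2,5)
for c in ['wrist','side']:
  for t in ['pin_red','pin_red_head','carrier_hole','carrier_grip']: pp(c,t,n=1)
f,P=cloud('wrist')
m=(f[...,0]>170)&(f[...,2]<70)&(f[...,1]>40)&(f[...,1]<140)&(abs(P[...,2]-.066)<.006); Q=P[m]
print('orange',len(Q),line(Q),np.percentile(Q,[2,98],0))
w=cv2.imread('pics/w6.png')[60:360,130:430]; s=cv2.imread('pics/s6.png')[150:300,200:380]
cv2.imwrite('pics/c6.png',np.hstack([cv2.resize(w,(400,400)),cv2.resize(s,(400,400))]))
E
```

```text
t 12.95 pos [ 0.6242 -0.0376  0.283 ] F [ 0.4838  0.5673 -0.514 ] w 19.3
[[ 0.0011 -0.0344  0.9994]
 [ 0.      0.9994  0.0344]
 [-1.     -0.      0.0011]]
[5, 10.5, 0.3, -0.1, -0.0, 0.0, 0.0] ,
[5, 10.5, 0.3, -0.1, -0.0, 0.0, 0.0] ,
wrist pin_red call 0.79 [ 0.6255 -0.04    0.0611]
wrist pin_red_head call 0.6 [ 0.6264 -0.0429  0.1279]
wrist carrier_hole call 0.56 [ 0.6241 -0.0383  0.0307]
wrist carrier_grip call 0.91 [0.6236 0.0095 0.0653]
side pin_red call 0.46 [ 0.6266 -0.0405  0.0617]
side pin_red_head call 0.39 [ 0.6249 -0.0405  0.1283]
side carrier_hole call 0.74 [ 0.6232 -0.0357  0.0322]
side carrier_grip call 0.81 [0.6215 0.0089 0.0635]
orange 1501 (array([0.623 , 0.0127, 0.0662]), np.float64(0.2361283477823433)) [[0.5991 0.0081 0.0648]
 [0.6466 0.0172 0.0675]]
```

View pics/c6.png

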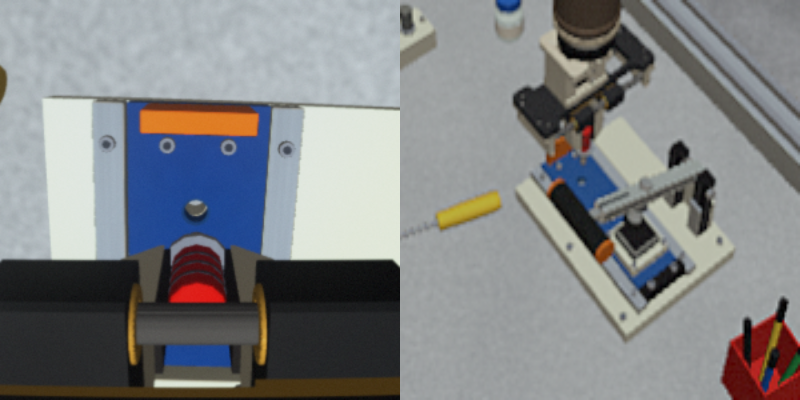

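>>> arm_command:
  motion:
    - [5,0,1.8,-0.3,0,0,0]
    - [5,16,0,0,0,0,0]
    - [5,10,0,0,0,0,0]
    - [5,5,0,0,0,0,0]
    - [5,0,0,0,0,0,0]

```text
clock: 14.02
position: [0.6234, -0.036, 0.2506]
ee_rot: [-0.027, 1.572, 0.027]
force: [0.5, 0.3, -0.3]
width: 0.21
```

>>> arm_command:
  motion:
    - [5,3,0,0,0,0,0]
    - [5,3,0,0,0,0,0]
    - [5,0,0,0,0,0,0]

```text
clock: 14.4
position: [0.6235, -0.0359, 0.2451]
ee_rot: [-0.027, 1.571, 0.027]
force: [0.3, 0.0, -1.0]
width: 0.21
```

>>> arm_command:
  motion:
    - [5,4,0,0,0,0,0]
    - [5,4,0,0,0,0,0]
    - [5,0,0,0,0,0,0]

```text
clock: 14.78
position: [0.6233, -0.0359, 0.2368]
ee_rot: [-0.027, 1.571, 0.027]
force: [-0.4, -0.3, 0.1]
width: 0.21
```

>>> arm_command:
  motion:
    - [5,4,0,0,0,0,0]
    - [5,3,0,0,0,0,0]
    - [5,0,0,0,0,0,0]

```text
clock: 15.15
position: [0.6234, -0.0359, 0.2299]
ee_rot: [-0.027, 1.571, 0.027]
force: [0.4, -0.9, -0.8]
width: 0.213
```

>>> arm_command:
  motion:
    - [5,4,0,0,0,0,0]
    - [5,2,0,0,0,0,0]
    - [5,0,0,0,0,0,0]

```text
clock: 15.52
position: [0.6235, -0.0359, 0.2241]
ee_rot: [-0.027, 1.571, 0.027]
force: [0.5, -0.6, -1.1]
width: 0.209
```

>>> arm_command:
  motion:
    - [5,1.5,0,0,0,0,0]
    - [5,0,0,0,0,0,0]

```text
clock: 15.78
position: [0.6236, -0.0361, 0.2238]
ee_rot: [-0.026, 1.57, 0.027]
force: [-3.0, 0.5, 10.2]
width: 0.213
```

>>> arm_command:
  motion:
    - [36,0,0,0,0,0,0]
    - [36,0,0,0,0,0,0]
    - [36,-20,0,0,0,0,0]
    - [36,-40,0,0,0,0,0]
    - [36,-50,0,0,0,0,0]

```text
clock: 16.4
position: [0.6232, -0.0358, 0.3329]
ee_rot: [-0.027, 1.573, 0.027]
force: [1.1, 0.4, 0.0]
width: 0.391
```

>>> arm_command:
  motion:
    - [36,-50,-20,0,0,0,0]
    - [36,-10,-30,0,0,0,0]
    - [0,0,0,0,0,0,0]

```text
clock: 16.77
position: [0.6251, -0.089, 0.3942]
ee_rot: [-0.025, 1.568, 0.022]
force: [0.6, 0.5, 0.1]
width: 0.328
```

```bash
python3 - <<'E'
from h import *
save('wrist','w7.png'); save('side','s7.png')
plan([0.521,-0.162,0.385],2,4,0)
for c in ['wrist','side']:
  for t in ['pin_red','pin_red_head','carrier_grip','handle','foot_pad']: pp(c,t,n=1)
f,P=cloud('wrist')
m=(f[...,0]>170)&(f[...,2]<70)&(f[...,1]>40)&(f[...,1]<140)&(abs(P[...,2]-.066)<.006); Q=P[m]
print('orange',len(Q),line(Q),np.percentile(Q,[2,98],0))
m=(f[...,0]>130)&(f[...,1]<70)&(f[...,2]<70)&(P[...,2]>.04)&(P[...,2]<.1); Q=P[m]; print('red',np.median(Q,0),np.percentile(Q,[2,98],0))
w=cv2.imread('pics/w7.png'); s=cv2.imread('pics/s7.png')[150:300,200:380]
cv2.imwrite('pics/c7.png',np.hstack([cv2.resize(w,(400,300)),cv2.resize(s,(360,300))]))
E
```

```text
t 16.88 pos [ 0.6251 -0.0858  0.3924] F [0.2598 0.8152 0.0661] w 22.6
[[-0.0004 -0.0336  0.9994]
 [ 0.0005  0.9994  0.0336]
 [-1.      0.0005 -0.0004]]
[0, 1.8, -18.2, -26.7, -0.0, -0.0, -0.0] ,
[0, 1.8, -18.2, -26.7, -0.0, -0.0, -0.0] ,
[0, 1.8, -18.2, -26.7, -0.0, -0.0, -0.0] ,
[0, 1.8, -18.1, -26.7, -0.0, -0.0, -0.0] ,
wrist pin_red call 0.8 [ 0.6265 -0.0387  0.0045]
wrist pin_red_head call 0.56 [ 0.6271 -0.0409  0.0695]
wrist carrier_grip call 0.57 [0.6214 0.0151 0.0647]
wrist foot_pad call 0.58 [ 0.6107 -0.1596  0.0802]
side pin_red call 0.55 [ 0.6269 -0.0387  0.0035]
side pin_red_head call 0.63 [ 0.6226 -0.0402  0.0685]
side carrier_grip call 0.94 [0.6234 0.0089 0.064 ]
side handle call 0.87 [ 0.5202 -0.1645  0.1632]
side foot_pad call 0.62 [ 0.6256 -0.0396  0.0025]
orange 741 (array([0.6223, 0.012 , 0.0662]), np.float64(-97.33198253813667)) [[ 0.5998 -0.0418  0.0647]
 [ 0.6464  0.0168  0.0706]]
red [ 0.6236 -0.0373  0.0701] [[ 0.6153 -0.046   0.0682]
 [ 0.6318 -0.029   0.0715]]
```

View pics/c7.png

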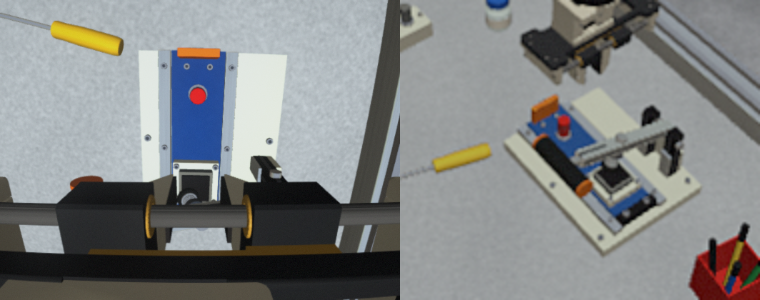

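>>> arm_command:
  motion:
    - [0,2,-18,-26.7,0,0,0]
    - [0,2,-18,-26.7,0,0,0]
    - [0,2,-18,-26.7,0,0,0]
    - [0,2,-18,-26.7,0,0,0]
    - [0,0,0,0,0,0,0]

```text
clock: 18.05
position: [0.5191, -0.1635, 0.385]
ee_rot: [-0.024, 1.571, 0.024]
force: [0.0, 0.0, -0.1]
width: 0.006
```

>>> arm_command:
  motion:
    - [0,10,0,0,0,0,0]
    - [0,10,0,0,0,0,0]
    - [0,8,0,0,0,0,0]
    - [0,8,0,0,0,0,0]
    - [0,0,0,0,0,0,0]

```text
clock: 18.68
position: [0.521, -0.1612, 0.3481]
ee_rot: [-0.027, 1.572, 0.027]
force: [-1.2, 1.9, 1.9]
width: 0.003
```

>>> arm_command:
  motion:
    - [0,8,0,-1.5,0,0,0]
    - [0,8,0,-1.5,0,0,0]
    - [0,8,0,-1.5,0,0,0]
    - [0,8,0,-1,0,0,0]
    - [0,0,0,0,0,0,0]

```text
clock: 19.3
position: [0.5152, -0.1617, 0.3161]
ee_rot: [-0.027, 1.572, 0.027]
force: [-2.5, 0.2, 3.3]
width: 0.004
```

>>> arm_command:
  motion:
    - [0,7,0,-1,0,0,0]
    - [0,5,0,-1,0,0,0]
    - [0,0,0,0,0,0,0]
    - [0,0,0,0,0,0,0]

```text
clock: 19.8
position: [0.5139, -0.1618, 0.3051]
ee_rot: [-0.027, 1.569, 0.027]
force: [0.0, 0.1, 4.4]
width: 0.006
```

```bash
python3 - <<'E'
from h import *
save('side','s8.png'); save('wrist','w8.png'); st()
for c in ['side','wrist']:
  for t in ['handle','pin_red','pin_red_head','carrier_grip']: pp(c,t,n=1)
E
```

```text
t 19.9 pos [ 0.5138 -0.1618  0.3051] F [1.3823 0.0179 4.5112] w 0.6
[[ 0.0012 -0.0342  0.9994]
 [-0.0002  0.9994  0.0342]
 [-1.     -0.0003  0.0012]]
side handle call 0.86 [ 0.5143 -0.167   0.1128]
side carrier_grip call 0.5 [ 0.5931 -0.4971  0.0004]
wrist handle call 0.75 [ 0.519  -0.1643  0.1171]
wrist pin_red call 0.68 [ 0.6279 -0.0363  0.0076]
wrist pin_red_head call 0.61 [ 0.6256 -0.0438  0.0685]
```

>>> arm_command:
  motion:
    - [0,5,0,-0.3,0,0,0]
    - [0,5,0,0,0,0,0]
    - [0,3,0,0,0,0,0]
    - [0,0,0,0,0,0,0]
    - [0,0,0,0,0,0,0]

```text
clock: 20.92
position: [0.5129, -0.1619, 0.292]
ee_rot: [-0.026, 1.571, 0.027]
force: [-0.0, -0.2, 9.4]
width: 0.007
```

```bash
python3 - <<'E'
from h import *
save('side','s9.png'); save('wrist','w9.png'); st()
for c in ['side','wrist']:
  for t in ['handle','pin_red','pin_red_head']: pp(c,t,n=1)
f,P=cloud('wrist')
m=(f[...,0]>130)&(f[...,1]<70)&(f[...,2]<70)&(P[...,2]>.04)&(P[...,2]<.1); Q=P[m]; print('red',len(Q),np.median(Q,0))
m=(f[...,0]>170)&(f[...,2]<70)&(f[...,1]>40)&(f[...,1]<140)&(abs(P[...,2]-.066)<.006); Q=P[m]; print('orange',np.median(Q,0))
w=cv2.imread('pics/w9.png'); s=cv2.imread('pics/s9.png')[150:300,200:380]
cv2.imwrite('pics/c9.png',np.hstack([cv2.resize(w,(400,300)),cv2.resize(s,(360,300))]))
E
```

```text
t 21.02 pos [ 0.5129 -0.1619  0.292 ] F [ 0.0489 -0.5098  8.4066] w 0.2
[[-0.0004 -0.0339  0.9994]
 [ 0.0002  0.9994  0.0339]
 [-1.      0.0002 -0.0004]]
side handle call 0.6 [ 0.5121 -0.1668  0.101 ]
side pin_red call 0.6 [ 0.6273 -0.1604  0.0203]
wrist pin_red call 0.78 [ 0.6263 -0.04    0.0049]
wrist pin_red_head call 0.63 [ 0.6264 -0.0412  0.0691]
red 941 [ 0.6229 -0.0381  0.0702]
orange [ 0.6307 -0.0416  0.0696]
```

View pics/c9.png

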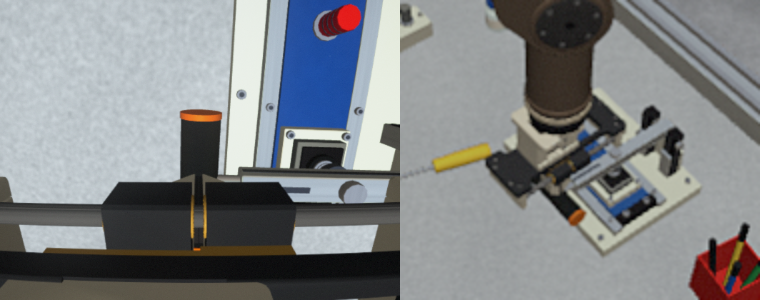

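```bash
python3 -c "
from cell import arm
print(arm.sign_off()); s=arm.observe(); print(s['clock'],s['position'],s['force'])"
```

```text
the job is handed in; nothing more can be done
None
the job is handed in; nothing more can be done
```

The job is handed in at about 21 s on the clock, with the gripper still holding the handle down. No verdict was reported.

- **Carrier:** I slid it to −y until it met the stop, where the push force rose to about 16 N. The orange end plate then measured at y 0.012, within about 1 mm of where it should be when home.
- **Red pin:** I lowered it through the carrier hole with no side force and felt it seat at about 10 N. After I let go, the top of its head measured 70 mm above the bench, which is the seated height. It read the same after the lever was pressed.
- **Lever:** I pushed the handle down with closed fingers until the fingertips were 114 mm above the bench, the level position. The push was 8 to 9 N, which matches the 8 to 10 N given for level. The handle axis read 101 mm high. The lever and foot joints were not read directly.

**Checks that disagreed:**
- The final side-camera reading for the pin landed on the press (y −0.16), because the arm blocked the view.
- The last orange reading was mixed with pixels from the pin head, so I ignored it. The end plate's position was therefore not re-measured after pressing. The pin locks the carrier, and the pin had not moved.

I did not measure the other pins or the loose bench items again at the end. I saw no contact with any of them.

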